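# Seat the foot plate on its jig pins

### The arm

A 6-joint arm with a two-finger parallel gripper is mounted at the origin on the work surface. World frame = base frame: x ahead of the robot, y to its left, z up, the work surface at z = 0. Lengths are in m, angles in rad, forces in N, time in s.
With the tool pointing down it reaches from about 0.3 to 0.775 m from the base axis. Payload 14.6 kg.
Tool frame: the origin (TCP) lies on the centre line of the jaws, within the pads' length; the fingertips stand 19 mm ahead of it and the grasp point (between the pads) is the TCP; y points along the fingers, x is the direction in which the jaws open and shut, and the axes are right-handed (so a half turn about y gives the same grasp; the last joint's range is limited). The gripper opens to 94 mm and grips with 3 to 60 N. Pads are 16 mm wide; open, the fingers measure 119 mm over their backs; the gripper's body (75 mm by 177 mm) begins 78 mm behind the grasp point.
Start: joints at [-1.359, 0.3, 1.521, -0, 1.321, -0.067], TCP at [0.151, -0.529, 0.224] pointing down, gripper open.
Joint ranges: [-3.03, 3.03], [-0.79, 2.21], [0.23, 2.52], [-1.04, 4.18], [0, 3.07], [-2.55, 2.55]. Speed limits (rad/s): [2.22, 2.22, 2.57, 3.14, 3.14, 3.14].

### API

Orientations are given as [roll, pitch, yaw] about the fixed x, y, z axes, in that order (R = Rz(yaw) Ry(pitch) Rx(roll)).
In Python, from station import ctrl, optics gives the robot as it stands.
- The arm moves only by the tool jog_arm, never from a script. Its argument "targets" is a list of rows, each a list of 3 entries, a list of its own where there are three numbers: the finger opening in cm, from 0 to 9.4, then the shift along the tool's x, y, z in cm, then the turn about the tool's y in rad. A call has 1 to 10 rows; each row is the pose to reach, as a shift and turn from the pose commanded when the call began, along the tool's axes at that moment; what a row does not reach only later rows make up. A row lasts 1/10 s, in which the tool goes at most 50 mm and 8.59 degrees, less where a joint would pass 70% of its speed; a pose out of reach is approached as far as the arm can. A call with a gripper value outside its range is refused whole. The fingers move at their own pace and stop on an object; "grip_force" is the grip in N (left out, the last holds). Time passes only in rows, so rows that repeat a pose let the fingers close. It gives the time, the measured TCP pose, the force and the opening at its end, in the units of the state.
- ctrl.get_obs(): the state, without advancing time (a new reading comes with each control period).
- optics.camera(name): name is "scene" or "top"; returns a dict with "img" (420x560x3 uint8, red, green, blue), "range_z" (420x560 float32, m along the optical axis (not along the pixel's ray), 0 where there is no reading), "camera_matrix" (3x3 intrinsics, pixels), "world_to_cam" (4x4, takes a point from world to camera coordinates). Camera axes: x right, y up, looking along -z (the intrinsics and any distortion apply to the point x, -y, -z); pixel columns grow to the right and rows downward; lengths in m; the calibration is good to about 2 mm. A picture is of the moment at which its call begins.
- ctrl.hand_in(): hands the job in, once; it reports no verdict.
The state is a dict: "time_s": time; "qpos": joint angles; "joint_vel": joint speeds; "tau": joint torques, N m; "ee_pos": TCP position; "eef_rot": TCP orientation; "force": force on the tool from outside, world axes, zero at the start; "moment": the same for the moment, N m; "grip_width": finger opening in m.
Only numpy, scipy, OpenCV 4.12 (cv2) and the standard library are available. Lean on these libraries where they do the work, as an engineer would, in place of code of your own. Each camera call takes 0.05 s, during which the arm holds its last target. There are 200 camera calls.

### The job

The humanoid's white foot plate has been put down on the assembly jig, but it is sitting up on the two locating pins instead of over them. Push it back with the fingertips and nudge it sideways, with the stop bar at the back to guide it, until both its holes drop over the pins and it lies flat on the jig. Do not pick the plate up, and leave the servo, the bracket, the screw tray and the screwdriver where they are.

Things in the scene. Friction and masses are not known exactly. Their poses are not given: they have to be found in the camera images.
- foot_plate: White plastic sole plate, loose, 96 mm (its x) by 150 mm (its y) by 8 mm, 0.2 kg, corners rounded 12 mm; slides at 1 to 3 N. Origin: centre of its underside; z up. Two 11.5 mm through holes; other dots are small screw holes. Starts 10 to 15 mm off towards the jig's -x, and 8 to 22 mm to the left or right, turned up to 5 degrees, tilted 7 degrees: front (-x) edge on the bed, rear up on both pin tips
- hole_left (a point): Centre of the plate's hole at +y, on the underside: 17, 40, 0 mm in the plate's frame (x, y, z). Axes as the plate's
- hole_right (a point): Centre of the plate's hole at -y, on the underside: 17, -40, 0 mm in the plate's frame (x, y, z). Axes as the plate's
- jig: Assembly jig screwed to the bench (does not move): dark base plate, x from -100 to +75 mm, y from -120 to +120 mm, its flat top (the bed) 15 mm above the bench. Along its rear (+x) edge an aluminium stop bar 240 mm long, 15 mm thick, 24 mm high above the bed, front face at x = +49.5 mm. Red lines across the bar's top mark the y of the two pins. Origin: on the bench top under the seated plate's centre
- bed (a point): Point on the bed, 15 mm above the jig's origin; axes as the jig's. The seated plate lies level with its underside's centre here, axes parallel to the jig's, rear edge 1.5 mm clear of the bar. With the plate against the bar the holes are 1.5 to 2 mm behind the pins, near enough to drop once in place sideways to about 2 mm; the pins then stop it going further
- pin_left (a point): Centre of the tip of the jig's steel pin at +y: 17, 40, 25 mm in the jig's frame. Pin 10 mm thick and 10 mm high above the bed, straight for 4 mm, then tapering to a flat tip 4 mm across. Axes as the jig's
- pin_right (a point): Centre of the tip of the jig's other, equal pin at -y: 17, -40, 25 mm in the jig's frame. Axes as the jig's
- servo: Bystander: black servo motor standing upright, 40 x 28 x 49 mm, with a round silver horn on top; on the bench to the left or right of the jig, about 200 mm from its middle. Origin: centre of its underside
- bracket: Bystander: U-shaped aluminium ankle bracket, 44 x 60 x 45 mm, open at the top, on the bench at the jig's other side, about 200 mm from its middle. Origin: centre of its underside
- tray: Bystander: clear plastic tray of small screws, 85 x 120 x 28 mm, on the bench behind the stop bar. Origin: centre of its underside
- screwdriver: Bystander: screwdriver with an orange handle, 160 mm long, lying behind the stop bar roughly along it. Origin: underside, about the middle of its length; x axis from handle to tip
Not all that is in view belongs to the job. Of the things that look like the foot_plate, the larger one is meant.

How it is judged:
By the outcome, as a careful person would: the job done as asked, in the order asked, and still so for the second after the job is handed in, with the robot touching nothing.
It also fails if it takes over 54 s, if anything falls off the work surface, if the arm or the gripper's body presses on something with over 40 N, if the wrist force passes 120 N, or if a joint passes its speed limit or range.

## Working session

There is one attempt and no reset: what is moved stays moved. The work goes in short steps, Python scripts to look and compute and a tool call to move; the robot and the scene stay as the last step left them, time stands still between calls to the robot, and variables do not carry over. Pictures are saved under pics/ and viewed, about 8 in all and at most 12, crops included, and the job is handed in when it is done.

Besides the shell and the picture viewer there is one more tool, called after "Request:" as a command line: name --argument value ..., lists and objects as JSON in quotes. jog_arm: Moves the arm, as the interface text tells. Its arguments: {"type":"object","properties":{"targets":{"type":"array","items":{"type":"array"}},"grip_force":{"type":"number"}},"required":["targets"]}

```bash
mkdir -p pics
cat > h.py <<'E'
import numpy as np,cv2
from station import ctrl,optics
def ray(c,u,v):
    d=np.linalg.inv(c["camera_matrix"])@[u,v,1.]; d=np.array([d[0],-d[1],-d[2]])
    M=np.linalg.inv(c["world_to_cam"]); return M[:3,3],M[:3,:3]@d
def onz(c,u,v,z):
    o,d=ray(c,u,v); return o+d*(z-o[2])/d[2]
def pt(c,u,v):
    o,d=ray(c,u,v); return o+d*c["range_z"][int(v),int(u)]
def proj(c,p):
    q=(c["world_to_cam"]@np.append(p,1))[:3]; q=c["camera_matrix"]@[q[0],-q[1],-q[2]]; return q[:2]/q[2]
def save(n,im,s=1): cv2.imwrite("pics/"+n,cv2.resize(im[:,:,::-1],None,fx=s,fy=s,interpolation=cv2.INTER_CUBIC))
E
python3 - <<'E'
from h import *
t=optics.camera("top");s=optics.camera("scene")
save("t0.png",t["img"],1.4);save("s0.png",s["img"],1.4)
for c in(t,s):print(c["camera_matrix"].round(1).tolist(),np.linalg.inv(c["world_to_cam"]).round(3).tolist())
print(ctrl.get_obs())
E
```

```text
[[406.4, 0.0, 272.4], [0.0, 406.4, 202.4], [0.0, 0.0, 1.0]] [[0.024, 0.994, -0.108, 0.515], [-1.0, 0.023, -0.017, 0.025], [-0.015, 0.108, 0.994, 0.942], [0.0, 0.0, 0.0, 1.0]]
[[403.8, 0.0, 283.6], [0.0, 403.8, 219.0], [0.0, 0.0, 1.0]] [[0.273, -0.782, 0.56, 1.09], [0.962, 0.212, -0.173, -0.103], [0.017, 0.586, 0.81, 0.763], [0.0, 0.0, 0.0, 1.0]]
{'time_s': 0.1, 'qpos': array([-1.35860313e+00,  3.00384530e-01,  1.52149309e+00,  5.04868257e-05,
        1.32069475e+00, -6.66074524e-02]), 'joint_vel': array([-0.00042837, -0.00151866, -0.00048702,  0.0014336 , -0.00118451,
       -0.00023623]), 'tau': array([ 1.75660211e-03, -5.32641506e+01, -3.53285623e+01,  7.09802750e-02,
        2.34495598e-02, -7.25032783e-05]), 'ee_pos': array([ 0.15132359, -0.52856112,  0.22397103]), 'eef_rot': array([-1.57068232e+00,  9.74292364e-04, -1.29200814e+00]), 'force': array([ 0.22173785,  0.42906713, -0.40597753]), 'moment': array([-0.022389  ,  0.04530936, -0.01778455]), 'grip_width': 0.09404674585890416}
```

View pics/t0.png

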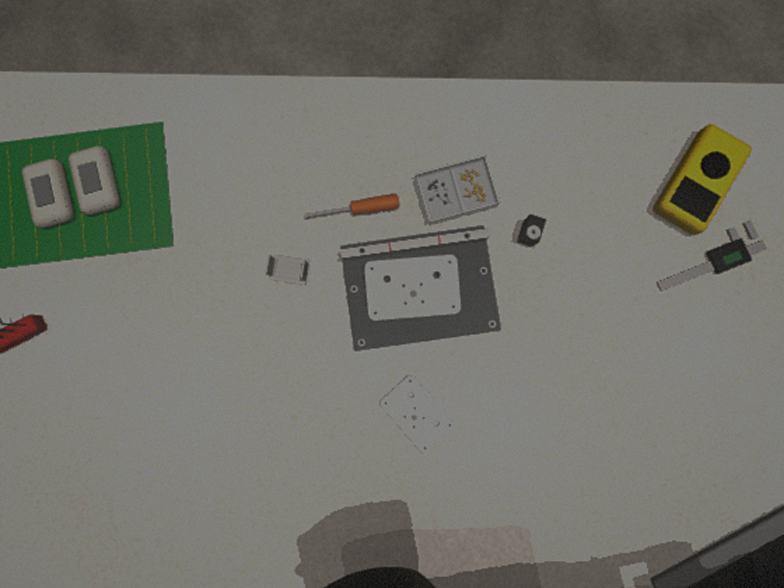

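View pics/s0.png

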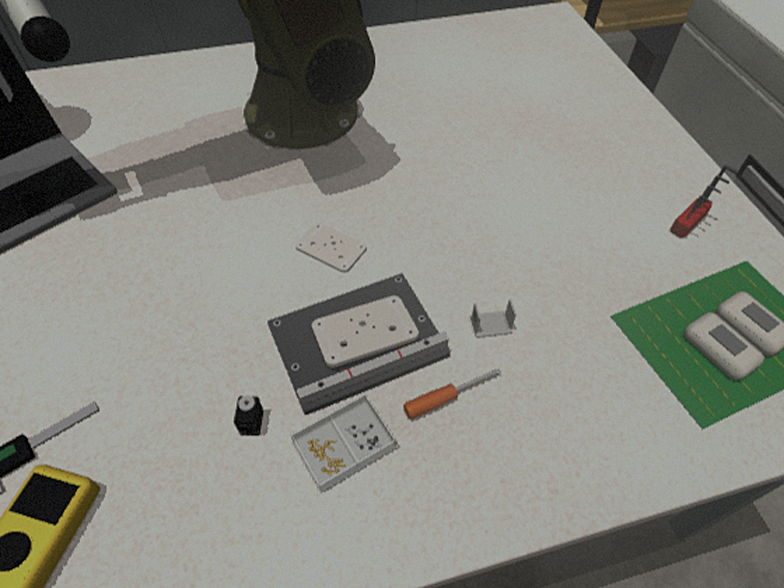

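The top view shows two lookalikes. One white plate is on the dark jig at top pixel (294,205), and a smaller plate lies on the bench at (295,295). The first one is wanted: it is larger and sits on the jig. The red marks on the bar are at about (278,176) and (313,171). Next I'll take a close crop and measure.

```bash
cat > meas.py <<'E'
from h import *
import sys
def blobs(m,lo,hi):
    n,l,st,ce=cv2.connectedComponentsWithStats(m.astype(np.uint8)); return [(i,st[i,4],ce[i].round(2).tolist()) for i in range(1,n) if lo<=st[i,4]<=hi]
t=optics.camera("top");s=optics.camera("scene")
save(sys.argv[1],np.hstack([cv2.resize(t["img"][155:255,235:365],None,fx=3,fy=3,interpolation=cv2.INTER_CUBIC),cv2.resize(s["img"][190:295,190:325],(390,300),interpolation=cv2.INTER_CUBIC)]))
for nm,c,(r0,r1,c0,c1) in(("top",t,(155,255,235,365)),("scene",s,(190,295,190,325))):
    im=c["img"].astype(int); sub=im[r0:r1,c0:c1]
    red=(sub[:,:,0]-sub[:,:,1:].max(2)>25)
    print(nm,"red",[(b[1],onz(c,b[2][0]+c0,b[2][1]+r0,.039).round(4).tolist()) for b in blobs(red,2,60)])
    g=sub.max(2); print("lv",np.percentile(g,[5,20,50,80,95]))
    dark=(g<95); 
    if nm=="top":
        n,l,st,ce=cv2.connectedComponentsWithStats(dark.astype(np.uint8)); k=1+np.argmax(st[1:,4])
        cn=max(cv2.findContours((l==k).astype(np.uint8),0,1)[0],key=cv2.contourArea)
        q=cv2.boxPoints(cv2.minAreaRect(cn)); print("jig dark corners",[onz(c,u+c0,v+r0,.015).round(4).tolist() for u,v in q])
    pm=(g>105); cu,cv=(294-c0,205-r0) if nm=="top" else (260-c0,236-r0)
    n,l=cv2.connectedComponents(pm.astype(np.uint8),connectivity=4); 
    k=np.bincount(l[cv-12:cv+12,cu-20:cu+20][pm[cv-12:cv+12,cu-20:cu+20]]).argmax()
    P=(l==k).astype(np.uint8); cn=max(cv2.findContours(P,0,1)[0],key=cv2.contourArea)
    R=cv2.minAreaRect(cn); print("plate area",P.sum(),R)
    if nm=="top": print([onz(c,u+c0,v+r0,.028).round(4).tolist() for u,v in cv2.boxPoints(R)])
    fill=np.zeros_like(P); cv2.drawContours(fill,[cn],-1,1,-1)
    w=fill*np.clip(np.median(g[P>0])-g,0,None)
    n,l,st,ce=cv2.connectedComponentsWithStats(((w>25)).astype(np.uint8))
    for i in range(1,n):
        if st[i,4]>=4:
            y,x=np.nonzero(l==i); ww=w[y,x]; u,v=(x*ww).sum()/ww.sum()+c0,(y*ww).sum()/ww.sum()+r0
            print("dot",st[i,4],round(u,2),round(v,2),"z.024:",onz(c,u,v,.024).round(4),"z.032:",onz(c,u,v,.032).round(4))
    pts=np.argwhere(cv2.erode(P,np.ones((3,3)))>0); W=np.array([pt(c,x+c0,y+r0) for y,x in pts])
    A=np.c_[W[:,:2],np.ones(len(W))]; co=np.linalg.lstsq(A,W[:,2],rcond=None)[0]; print("plane",co.round(4),"centroid",W.mean(0).round(4))
E
python3 meas.py c1.png
```

```text
top red [(np.int32(12), [0.6865, -0.0494, 0.039]), (np.int32(10), [0.6748, 0.0303, 0.039])]
lv [ 64.  69. 130. 132. 134.]
jig dark corners [[0.6592, 0.1128, 0.015], [0.6996, -0.1316, 0.015], [0.5442, -0.1538, 0.015], [0.5046, 0.086, 0.015]]
plate area 2687 ((59.364097595214844, 49.96007537841797), (42.28790283203125, 66.18798828125), 85.33314514160156)
[[0.6498, 0.0711, 0.028], [0.6655, -0.0786, 0.028], [0.5699, -0.0873, 0.028], [0.5543, 0.0607, 0.028]]
dot 4 320.61 186.61 z.024: [ 0.6534 -0.0677  0.024 ] z.032: [ 0.6522 -0.0669  0.032 ]
dot 4 265.4 191.46 z.024: [0.6395 0.0579 0.024 ] z.032: [0.6384 0.0576 0.032 ]
dot 25 311.48 195.9 z.024: [ 0.6316 -0.0472  0.024 ] z.032: [ 0.6306 -0.0466  0.032 ]
dot 23 276.04 198.79 z.024: [0.6232 0.0332 0.024 ] z.032: [0.6222 0.0331 0.032 ]
dot 4 300.45 202.57 z.024: [ 0.6158 -0.0225  0.024 ] z.032: [ 0.6149 -0.022   0.032 ]
dot 15 294.6 209.42 z.024: [ 0.5999 -0.0095  0.024 ] z.032: [ 0.5991 -0.0092  0.032 ]
dot 4 301.53 215.04 z.024: [ 0.5875 -0.0254  0.024 ] z.032: [ 0.5868 -0.0249  0.032 ]
dot 4 323.46 218.57 z.024: [ 0.5806 -0.075   0.024 ]
[... 700 characters left out ...]
.5789 -0.0738  0.024 ] z.032: [ 0.5844 -0.0741  0.032 ]
dot 5 266.46 233.18 z.024: [0.607  0.0076 0.024 ] z.032: [0.6122 0.0064 0.032 ]
dot 20 279.84 234.2 z.024: [0.6173 0.0353 0.024 ] z.032: [0.6224 0.0338 0.032 ]
dot 6 254.52 237.0 z.024: [ 0.6099 -0.0201  0.024 ] z.032: [ 0.6151 -0.021   0.032 ]
dot 4 292.66 236.59 z.024: [0.6307 0.0607 0.024 ] z.032: [0.6357 0.0589 0.032 ]
dot 20 245.11 245.38 z.024: [ 0.6255 -0.0446  0.024 ] z.032: [ 0.6306 -0.0452  0.032 ]
dot 5 288.01 243.44 z.024: [0.6451 0.0459 0.024 ] z.032: [0.6499 0.0443 0.032 ]
dot 6 237.44 254.96 z.024: [ 0.6446 -0.0655  0.024 ] z.032: [ 0.6495 -0.0659  0.032 ]
plane [ 0.613   0.0063 -0.3438] centroid [ 0.6121 -0.0093  0.0314]
```

View pics/c1.png

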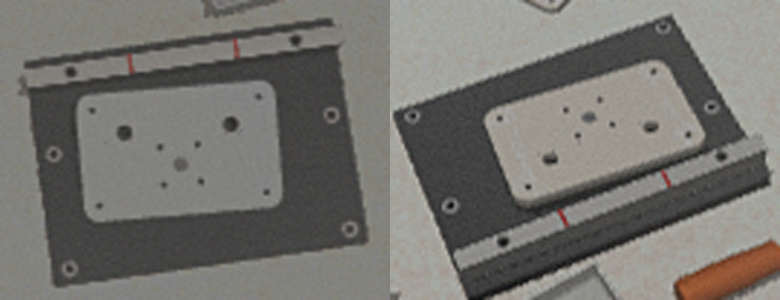

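Measurements:
- **Jig:** origin about (0.6236, -0.0179), yaw about 9°.
- **Plate:** yaw about 6°. It needs about +12.5 mm along the jig's x and −10.7 mm along its y.

Plan: move to a point in front of the plate with the jaws along the jig's y. Then push back with both open fingertips, which also squares the plate.

Request:
jog_arm --targets '[[9.4, [-38.3, 0, 51.2], 0.122], [9.4, [-38.3, 0, 51.2], 0.122], [9.4, [-38.3, 0, 51.2], 0.122], [9.4, [-38.3, 0, 51.2], 0.122], [9.4, [-38.3, 0, 51.2], 0.122], [9.4, [-38.3, 0, 51.2], 0.122], [9.4, [-38.3, 0, 51.2], 0.122], [9.4, [-38.3, 0, 51.2], 0.122], [9.4, [-38.3, 0, 51.2], 0.122], [9.4, [-38.3, 0, 51.2], 0.122]]'

```text
time_s: 1.2
ee_pos: [0.4547, -0.1287, 0.2246]
eef_rot: [-1.57, -0.0, -1.414]
force: [0.6, -1.1, 0.5]
grip_width: 0.0942
```

Request:
jog_arm --targets '[[9.4, [-9.5, 0, 9.9], 0], [9.4, [-9.5, 0, 9.9], 0], [9.4, [-9.5, 0, 9.9], 0], [9.4, [-9.5, 5, 9.9], 0], [9.4, [-9.5, 10, 9.9], 0], [9.4, [-9.5, 14, 9.9], 0], [9.4, [-9.5, 14, 9.9], 0], [9.4, [-9.5, 14, 9.9], 0]]'

```text
time_s: 2.0
ee_pos: [0.5372, -0.0214, 0.0855]
eef_rot: [-1.571, -0.0, -1.414]
force: [-0.1, 0.4, 0.6]
grip_width: 0.0943
```

Request:
jog_arm --targets '[[9.4, [0, 2, 0], 0], [9.4, [0, 3.5, 0], 0], [9.4, [0, 4.4, 0], 0], [9.4, [0, 4.8, 0], 0], [9.4, [0, 4.8, 0], 0], [9.4, [0, 4.8, 0], 0]]'

```text
time_s: 2.6
ee_pos: [0.5374, -0.0214, 0.0375]
eef_rot: [-1.569, -0.0, -1.414]
force: [0.9, 0.1, 0.3]
grip_width: 0.0943
```

Run:
```python
from h import *
s=optics.camera("scene");save("s1.png",s["img"][150:330,150:380],3)
print(ctrl.get_obs()["ee_pos"],ctrl.get_obs()["force"])
```

```text
[ 0.53731513 -0.02138846  0.03741024] [-0.1954884   0.14757625  0.0566872 ]
```

View pics/s1.png

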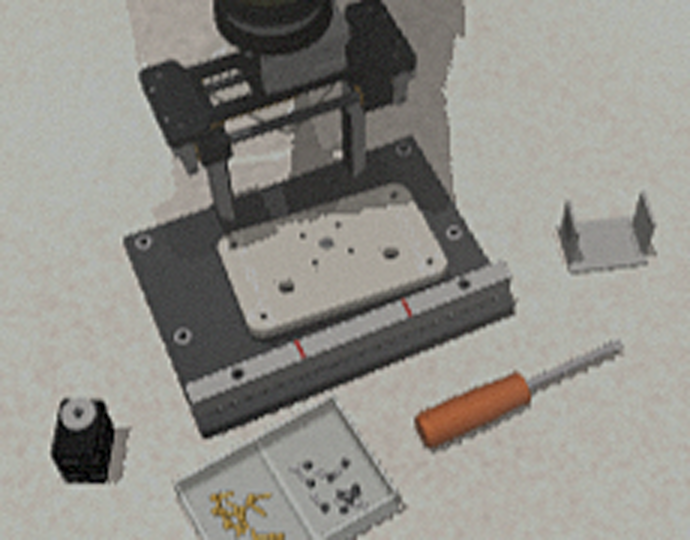

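The fingertips stand clear in front of the front edge, at crop pixels (228,215) and (358,172). I'll shift slightly to +y and push back.

Request:
jog_arm --targets '[[9.4, [-0.4, 0, 0], 0], [9.4, [-0.4, 0, 0.6], 0], [9.4, [-0.4, 0, 0.9], 0], [9.4, [-0.4, 0, 1.2], 0], [9.4, [-0.4, 0, 1.5], 0], [9.4, [-0.4, 0, 1.8], 0], [9.4, [-0.4, 0, 2.0], 0], [9.4, [-0.4, 0, 2.2], 0], [9.4, [-0.4, 0, 2.4], 0], [9.4, [-0.4, 0, 2.6], 0]]'

```text
time_s: 3.65
ee_pos: [0.5619, -0.0133, 0.0364]
eef_rot: [-1.571, 0.0, -1.414]
force: [-1.8, 0.1, 0.6]
grip_width: 0.0942
```

Request:
jog_arm --targets '[[9.4, [0, 0, 0.1], 0], [9.4, [0, 0, 0.2], 0], [9.4, [0, 0, 0.3], 0]]'

```text
time_s: 3.95
ee_pos: [0.5648, -0.0128, 0.0364]
eef_rot: [-1.571, 0.0, -1.414]
force: [-1.5, -0.2, 0.6]
grip_width: 0.0937
```

Request:
jog_arm --targets '[[9.4, [0, 0, 0.1], 0], [9.4, [0, 0, 0.2], 0], [9.4, [0, 0, 0.25], 0]]'

```text
time_s: 4.25
ee_pos: [0.5667, -0.0126, 0.0362]
eef_rot: [-1.573, 0.0, -1.414]
force: [-8.7, -1.8, 3.7]
grip_width: 0.0944
```

Request:
jog_arm --targets '[[9.4, [0, 0, 0.05], 0], [9.4, [0, 0, 0.1], 0]]'

```text
time_s: 4.45
ee_pos: [0.567, -0.0126, 0.0362]
eef_rot: [-1.575, 0.0, -1.414]
force: [-13.6, -4.6, 7.8]
grip_width: 0.0943
```

```bash
python3 meas.py c2.png | grep -E "top|scene|dot (1|2)|plane|plate"
```

```text
top red [(np.int32(12), [0.6865, -0.0494, 0.039]), (np.int32(11), [0.6744, 0.0301, 0.039])]
plate area 8 ((46.0, 39.5), (7.0, 0.0), -90.0)Traceback (most recent call last):
  File "meas.py", line 31, in <module>
    A=np.c_[W[:,:2],np.ones(len(W))]; co=np.linalg.lstsq(A,W[:,2],rcond=None)[0]; print("plane",co.round(4),"centroid",W.mean(0).round(4))
            ~^^^^^^
IndexError: too many indices for array: array is 1-dimensional, but 2 were indexed
```

View pics/c2.png

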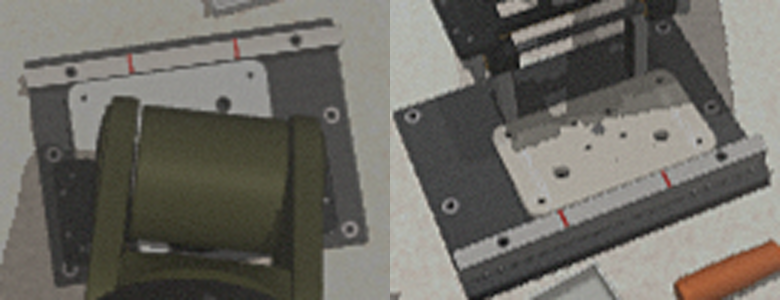

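The plate is now square against the bar, and the force rose at contact. The right hole, at top crop (223,104), is still off to the +y side of its red mark. I'll back off, lift, close the fingers and go round to the +y side.

Request:
jog_arm --targets '[[9.4, [0, 0, -1.0], 0], [9.4, [0, 0, -1.5], 0], [9.4, [0, -4, -1.5], 0], [0, [0, -7, -1.5], 0], [0, [-5, -7, 2], 0], [0, [-10, -7, 5.8], 0], [0, [-10, -7, 5.8], 0], [0, [-10, -7, 5.8], 0], [0, [-10, -7, 5.8], 0], [0, [-10, -7, 5.8], 0]]'

```text
time_s: 5.55
ee_pos: [0.6096, 0.0946, 0.1065]
eef_rot: [-1.571, -0.0, -1.415]
force: [0.0, 0.3, -0.4]
grip_width: 0.0416
```

```bash
cat > j.py <<'E'
from h import *
O=np.array([.6236,-.0179]);a=np.radians(9);J=np.array([[np.cos(a),np.sin(a)],[-np.sin(a),np.cos(a)]])
def jig(p): return (J@(np.asarray(p)[:2]-O)*1000).round(1)
def holes(c,name,boxes,z):
    for u,v in boxes:
        g=c["img"].astype(int).max(2)[v-5:v+6,u-6:u+7]; w=np.clip(np.percentile(g,60)-15-g,0,None)
        y,x=np.mgrid[v-5:v+6,u-6:u+7]; uu,vv=(x*w).sum()/w.sum(),(y*w).sum()/w.sum()
        print(name,uu.round(1),vv.round(1),jig(onz(c,uu,vv,z)),"depth z",pt(c,u+8,v)[2].round(4))
E
python3 - <<'E'
from j import *
s=optics.camera("scene");t=optics.camera("top")
holes(s,"s",[(284,237),(249,250)],.0315)
o=ctrl.get_obs();print("tool",jig(o["ee_pos"]),o["ee_pos"],o["grip_width"])
save("c3.png",np.hstack([cv2.resize(t["img"][155:255,235:365],None,fx=3,fy=3,interpolation=cv2.INTER_CUBIC),cv2.resize(s["img"][190:295,190:325],(390,300),interpolation=cv2.INTER_CUBIC)]))
E
```

```text
s 286.4 235.7 [15.9 62.7] depth z 0.0334
s 249.0 250.1 [ 16.6 -24.8] depth z 0.0352
tool [  3.9 113.2] [0.60977856 0.09450556 0.10665842] 0.033261319161018016
```

View pics/c3.png

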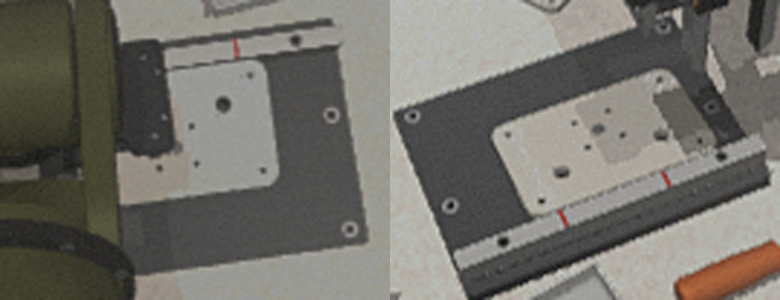

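The plate still needs about 15 mm toward −y: the right hole is at jig y −24.8. I'll descend beside the +y edge and nudge.

Request:
jog_arm --targets '[[0, [0, 0, 0], 0], [0, [0, 2, 0], 0], [0, [0, 4, 0], 0], [0, [0, 6, 0], 0], [0, [0, 6.8, 0], 0], [0, [0, 7, 0], 0], [0, [0, 7, 0], 0], [0, [0.4, 7, 0], 0], [0, [0.8, 7, 0], 0]]'

```text
time_s: 6.55
ee_pos: [0.6116, 0.0873, 0.0373]
eef_rot: [-1.569, -0.0, -1.414]
force: [-0.3, 0.4, 0.4]
grip_width: 0.0004
```

Request:
jog_arm --targets '[[0, [0.2, 0, 0], 0], [0, [0.3, 0, 0], 0], [0, [0.4, 0, 0], 0], [0, [0.5, 0, 0], 0], [0, [0.6, 0, 0], 0], [0, [0.7, 0, 0], 0], [0, [0.8, 0, 0], 0], [0, [0.9, 0, 0], 0], [0, [1.0, 0, 0], 0]]'

```text
time_s: 7.45
ee_pos: [0.6127, 0.0777, 0.0364]
eef_rot: [-1.571, 0.0, -1.414]
force: [-1.5, 2.4, 1.6]
grip_width: 0.0005
```

Run:
```python
from j import *
s=optics.camera("scene")
holes(s,"s",[(247,251)],.0315)
o=ctrl.get_obs();print("tool",jig(o["ee_pos"]),o["ee_pos"],o["grip_width"],o["force"])
save("c4.png",s["img"][190:295,190:325],4)
```

```text
s 245.5 250.4 [ 14.3 -31.9] depth z 0.0327
tool [ 4.3 95.9] [0.61279329 0.07750088 0.03643807] 0.0009555288925715016 [-0.20237419  0.78248958  1.31097011]
```

View pics/c4.png

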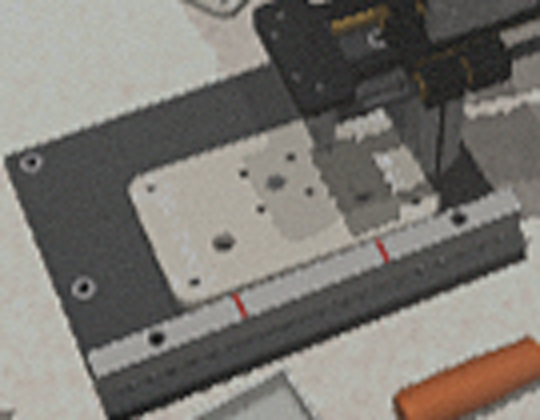

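The face of the closed fingers sits at jig y 83 and the plate follows it. About 8 mm is left, and the −y end has turned slightly off the bar. I'll nudge 5 mm more, then square the plate again from the front.

Request:
jog_arm --targets '[[0, [0.1, 0, 0], 0], [0, [0.2, 0, 0], 0], [0, [0.3, 0, 0], 0], [0, [0.4, 0, 0], 0], [0, [0.5, 0, 0], 0], [0, [0.5, 0, 0], 0], [0, [-0.5, 0, 0], 0], [0, [-1, 0, 0], 0], [9.4, [-1, -3, -1], 0], [9.4, [-1, -7, -2], 0]]'

```text
time_s: 8.5
ee_pos: [0.59, 0.0851, 0.1054]
eef_rot: [-1.575, 0.0, -1.413]
force: [0.1, 0.1, 0.4]
grip_width: 0.0131
```

Request:
jog_arm --targets '[[9.4, [3, 0, -4], 0], [9.4, [6, 0, -6.4], 0], [9.4, [10.3, 0, -6.4], 0], [9.4, [10.3, 0, -6.4], 0], [9.4, [10.3, 3, -6.4], 0], [9.4, [10.3, 5, -6.4], 0], [9.4, [10.3, 6.6, -6.4], 0], [9.4, [10.3, 6.9, -6.4], 0], [9.4, [10.3, 6.9, -6.4], 0], [9.4, [10.3, 6.9, -5.8], 0]]'

```text
time_s: 9.5
ee_pos: [0.5506, -0.026, 0.0384]
eef_rot: [-1.57, -0.0, -1.414]
force: [-1.3, -0.1, 0.6]
grip_width: 0.092
```

Run:
```python
from j import *
s=optics.camera("scene")
holes(s,"s",[(281,241),(244,252)],.0315)
o=ctrl.get_obs();print("tool",jig(o["ee_pos"]),o["ee_pos"],o["grip_width"],o["force"])
save("c5.png",s["img"][190:295,190:325],4)
```

```text
s 277.2 242.0 [22.5 37.8] depth z 0.0233
s 242.6 254.5 [ 21.2 -41.2] depth z 0.0218
tool [-72.2   3.3] [ 0.55175214 -0.02598028  0.03862411] 0.09325890636665518 [0.80663198 0.4887201  0.28915449]
```

View pics/c5.png

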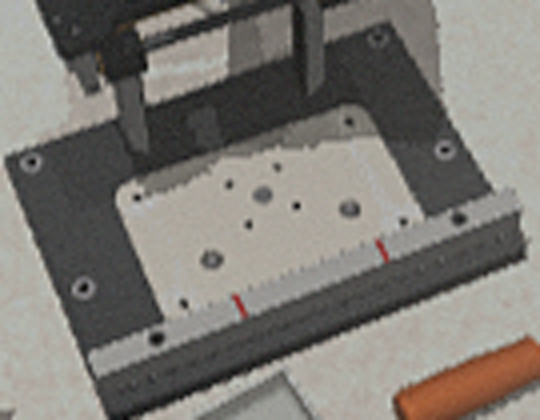

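Depth now reads 22–23 mm at the plate's top, and both holes, at crop (210,259) and (349,208), show steel pins inside. So it has dropped. I'll retreat and verify.

Request:
jog_arm --targets '[[9.4, [0, 0, -1.5], 0], [9.4, [0, -4, -1.5], 0], [9.4, [0, -9, -2], 0], [9.4, [4, -14, -6], 0], [9.4, [9, -16, -10], 0], [9.4, [14, -16, -10], 0], [9.4, [19, -16, -10], 0], [9.4, [24, -16, -10], 0], [9.4, [28, -16, -10], 0], [9.4, [28, -16, -10], 0]]'

```text
time_s: 10.55
ee_pos: [0.4951, -0.3222, 0.1983]
eef_rot: [-1.57, -0.002, -1.416]
force: [0.4, -0.1, 0.3]
grip_width: 0.0939
```

```bash
sed -i 's/z.024:",onz(c,u,v,.024).round(4)/jig z.023",__import__("j").jig(onz(c,u,v,.023))/; s/,"z.032:",onz(c,u,v,.032).round(4)//' meas.py; python3 meas.py c6.png | grep -E "top|scene|dot|plane|plate"; python3 -c "
from j import *
print(ctrl.get_obs()['ee_pos'])
for n,z in(('top',0),('scene',0)):
  c=optics.camera(n)
  for x,y in [(40,60),(40,-60),(40,0),(-40,60),(-40,-60),(-40,0),(17,25),(17,-25),(-60,0),(-70,60)]:
    w=O+J.T@(np.array([x,y])/1000); u,v=proj(c,[*w,.023]).round().astype(int)
    zz=[pt(c,u+i,v+k)[2] for i in(-1,0,1) for k in(-1,0,1)]; print(n,x,y,np.median(zz).round(4))"
```

```text
top red [(np.int32(11), [0.6863, -0.0493, 0.039]), (np.int32(10), [0.6748, 0.0303, 0.039])]
plate area 2626 ((63.98329544067383, 44.11915588378906), (41.55636215209961, 65.7430419921875), 82.7249984741211)
dot 4 269.43 186.64 jig z.023 [37.4 61.8]
dot 23 315.16 189.6 jig z.023 [ 16.7 -40.7]
dot 25 280.4 193.8 jig z.023 [17.7 39.1]
dot 4 304.59 196.52 jig z.023 [  4.1 -14.6]
dot 5 292.45 198.16 jig z.023 [ 4.1 13.3]
dot 15 299.37 203.39 jig z.023 [-9.9 -0.6]
dot 4 306.46 208.57 jig z.023 [-23.7 -14.9]
dot 4 294.2 210.14 jig z.023 [-23.5  13.1]
dot 4 328.5 211.42 jig z.023 [-36.8 -63.5]
dot 5 273.4 218.24 jig z.023 [-35.5  62.4]
plane [-0.6849  0.0574  0.4569] centroid [ 0.6227 -0.0188  0.0293]
scene red [(np.int32(10), [0.6731, 0.0312, 0.039]), (np.int32(13), [0.6852, -0.0477, 0.039])]
plate area 9412 ((66.99998474121094, 51.99999237060547), (133.99996948242188, 103.99998474121094), -0.0)
dot 282 196.0 199.42 jig z.023 [-167.4  -84.1]
dot 26 243.83 192.38 jig z.023 [-141.8   25.4]
dot 5 277.11 216.0 jig z.023 [-46.2  68.7]
dot 6 276.82 220.09 jig z.023 [-36.1  63.5]
dot 6 258.91 231.4
[... 846 characters left out ...]
.2]
dot 77 304.82 281.47 jig z.023 [127.5  52.2]
dot 4 261.59 278.92 jig z.023 [ 85.9 -25.7]
dot 92 310.49 288.41 jig z.023 [146.1  55.6]
dot 117 254.59 288.85 jig z.023 [100.6 -47.1]
dot 7 236.97 288.85 jig z.023 [ 86.  -79.3]
plane [ 0.2029 -0.0491 -0.1107] centroid [ 0.606  -0.0097  0.0127]
[ 0.49512059 -0.32104889  0.19778562]
top 40 60 0.0234
top 40 -60 0.0239
top 40 0 0.0245
top -40 60 0.0245
top -40 -60 0.0255
top -40 0 0.0232
top 17 25 0.0241
top 17 -25 0.025
top -60 0 0.0166
top -70 60 0.0159
scene 40 60 0.0391
scene 40 -60 0.038
scene 40 0 0.0386
scene -40 60 0.0236
scene -40 -60 0.0237
scene -40 0 0.0235
scene 17 25 0.0242
scene 17 -25 0.0235
scene -60 0 0.0162
scene -70 60 0.0152
```

View pics/c6.png

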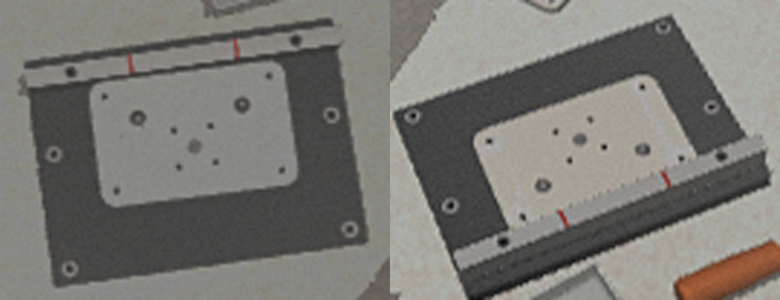

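The plate lies flat: its top is about 8 mm above the bed at every point, front and rear. The holes are at jig (17, ±40) within about 1 mm, with the pins visible in both at top crop (138,118) and (242,104).

```bash
python3 -c "
from station import ctrl
print(ctrl.get_obs()['force'],ctrl.hand_in())"
```

```text
the job is handed in; nothing more can be done
[ 0.0428375   0.03919416 -0.04926929] None
```

The foot plate is seated on the jig with both holes over the pins, and the job is handed in at about 11 s of the 54 s allowed. I pushed it back square against the stop bar with the open fingertips. I then nudged it about 15 mm toward −y with the closed fingertips, and it dropped over the pins. It was never gripped or lifted.

- **Flatness:** the top of the plate measured 23–25.5 mm above the bench at every point checked, against 23 mm expected.
- **Holes:** both cameras put them at jig (17, ±40) within about 1 mm, with steel visible in both.
- **Force:** the highest reading after any move was about 16 N, against the bar. The arm finished clear of everything.
- **Bystanders:** I sent no move near the servo, bracket, tray or screwdriver, but I did not measure their positions again at the end.
- **Checks that disagreed:** the scene camera's depth points along the rear edge read 38–39 mm because the bar blocks that view, and its automatic plate mask failed, as did the top camera's plane fit. For the rear edge I relied on the top camera's point depths.

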